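# Stop the plant stand rocking with a wedge

## Robot

A 6-joint arm with a two-finger parallel gripper is mounted at the origin on the work surface. World frame = base frame: x ahead of the robot, y to its left, z up, the work surface at z = 0. Lengths are in mm, angles in rad, forces in N, time in s.
With the tool pointing down it reaches from about 350 to 975 mm from the base axis. Payload 4.9 kg.
Tool frame: the origin (TCP) lies at the very end of the fingers, on their centre line; the grasp point (between the pads) lies 19 mm behind it; z points along the fingers, y is the direction in which the jaws open and shut (so a half turn about z gives the same grasp; the last joint's range is limited). The gripper opens to 85 mm and grips with 20 to 120 N. Pads are 22 mm wide; open, the fingers measure 114 mm over their backs; the gripper's body (76 mm by 85 mm) begins 54 mm behind the grasp point. The pads swing forward as they close: fully open they stand 13 mm farther back than shut.
Start: joints at [1.219, 0.053, 1.613, -0, 1.476, -0.119], TCP at [144.18, 608.123, 231.304] pointing down, gripper open.
Joint ranges: [-3.01, 3.01], [-1.01, 2.22], [0.06, 2.58], [-1.02, 4.17], [0.09, 2.62], [-3.14, 3.14]. Speed limits (rad/s): [2.57, 2.57, 3.14, 3.14, 3.14, 3.14].

## Interface

Orientations are given as a rotation vector (axis times angle).
In Python, from plant import get_obs, snapshot, calibration, job_done, spot_in, mark_of gives the robot as it stands. The module is installed in compiled form; this text tells all that it offers.
- The arm moves only by the tool send_rows, never from a script. Its arguments are lists of equal length, an entry for each row: "fingers": the opening, from 0 (shut) to 1 (fully open); "translation": the shift along the tool's x, y, z in m, a list of three; "roll": the turn about the tool's z in degrees. In form: {"fingers": [fingers, ...], "translation": [[x, y, z], ...], "roll": [roll, ...]}. A call has 1 to 12 rows; each row is the pose to reach, as a shift and turn from the pose commanded when the call began, along the tool's axes at that moment; what a row does not reach only later rows make up. A row lasts 1/10 s, in which the tool goes at most 50 mm and 8.59 degrees, less where a joint would pass 70% of its speed; a pose out of reach is approached as far as the arm can. A call with a gripper value outside its range is refused whole. The fingers move at their own pace and stop on an object; "squeeze" is the grip in N (left out, the last holds). Time passes only in rows, so rows that repeat a pose let the fingers close. It gives the time, the measured TCP pose, the force and the opening at its end, in the units of the state.
- get_obs(): the state, without advancing time (a new reading comes with each control period).
- snapshot(name): name is "scene" or "top" or "wrist"; returns (picture, depth): 420x560x3 uint8, red, green, blue; 420x560 float32, mm along the optical axis (not along the pixel's ray), 0 where there is no reading.
- calibration(name): a dict with "fx", "fy", "cx", "cy" (pixels), "pose" (4x4, takes a point from camera to world coordinates); the wrist camera has in their place "T_tool_cam" (4x4, takes a point from camera to tool coordinates, whose origin is the TCP and whose axes are the flange's). Camera axes: x right, y down, z forward; pixel columns grow to the right and rows downward; lengths in mm; the calibration is good to about 2 mm. A picture is of the moment at which its call begins: read the wrist's pose just before it. calibration takes no time and is no camera call.
- job_done(): hands the job in, once; it reports no verdict.
Trained networks look in the newest picture that a camera, given by its name, has taken for a name from the list of things; names that differ only in an ending like _2 or _b are one class to them, and where a whole thing is asked for, a point or a joint stands for the part that bears it (a point fixed in the world has none). Each returns a list of dicts, best first, with "confidence" (0 to 1); they miss things now and then, are a little off and sometimes report something else, mostly with a low value. They report only what shows in the picture. A call takes as long as a camera call. They do not tell look-alikes from the thing itself.
- spot_in(thing, camera): "centre" ([row, column] in pixels, amid what is visible of it).
- mark_of(thing, camera): "centre" ([row, column] in pixels: a listed point, or the origin of a listed thing).
The state is a dict: "time": time; "q": joint angles; "dq": joint speeds; "effort": joint torques, N m; "ee_pos": TCP position; "tcp_rot": TCP orientation; "ft_force": force on the tool from outside, world axes, zero at the start; "wrist_torque": the same for the moment, N m; "opening": finger opening in mm.
Only numpy, scipy, OpenCV 4.12 (cv2) and the standard library are available. Lean on these libraries where they do the work, as an engineer would, in place of code of your own. Each camera call takes 0.05 s, during which the arm holds its last target. There are 200 camera calls.

## Task

The low round plant stand on the bench rocks because one leg, the one with blue tape round it, is too short. Using only the fingertips, push the dark wooden wedge along the bench, thin end first, under that foot until pressing on the blue spot on its top no longer makes the stand rock; do not pick anything up, shove the stand out of its place, or disturb the other things. Finish holding: the program ends with the fingertips still pressing gently but clearly down on the blue spot, the stand level and the wedge carrying the short leg.

Things in the scene. Friction and masses are not known exactly. Their poses are not given: they have to be found in the camera images.
- stand: low round oak plant stand, loose, 0.9 kg (+-20%). Top 260 mm across, 78 mm above the bench; four stubby splayed legs, feet about 24 mm across, 150 mm from the centre, out beyond the top. Origin: centre line, at bench height; +x points to the short leg, z up; it stands level on the other feet (+y, -y, -x). About 1 N down on the blue spot tips it onto the short leg; a level push of 4 N may slide it
- short_foot (a point): centre of the flat round underside (24 mm across) of the short leg's foot (blue tape on this leg). It hangs 6 to 11 mm above the bench while the stand is level, and the gap differs each time
- press_spot (a point): the blue tape spot (26 mm across) on the stand's top, 115 mm from its centre on the side of the short leg, 78 mm above the bench
- wedge: dark wooden wedge, loose, 50 g, 110 x 40 mm; top slopes from 3 mm (thin end) to 16 mm (upright thick end). Origin: centre of underside; +x points to the thin end (55 mm off). Starts outside the stand, thin end 10 to 40 mm short of the short foot, pointing roughly at it. Slides with about 0.3 N; when it fills the gap the push rises to 3 N or more. Stays put when let go
- glue: yellow glue bottle with a red cap, 54 mm across, 140 mm tall. Loose, leave it alone; origin at the centre of its underside
- wax_tin: flat brass-coloured wax tin, 72 mm across, 34 mm tall. Loose, leave it alone; origin at the centre of its underside
- sand_block: cork sanding block, 112 x 67 x 34 mm. Loose, leave it alone; origin at the centre of its underside
- hammer: hammer lying on the bench. Loose, leave it alone; origin at the centre of its underside
- screwdriver: screwdriver lying on the bench. Loose, leave it alone; origin at the centre of its underside
- square: try square lying flat, wooden stock 110 mm, steel blade 150 mm. Loose, leave it alone; origin at the centre of its underside
- offcut: wooden offcut, 100 x 45 x 35 mm. Loose, leave it alone; origin at the centre of its underside
There are look-alikes about, which are no part of the job. What is meant by the wedge is not green, and is the larger of those in its own colour.

How it is judged (in metres and radians):
On the way:
1. the wedge lies under the short foot, thin end first (x of short_foot in the frame of wedge between -0.055 and 0.06 m and y of short_foot in the frame of wedge between -0.03 and 0.03 m), for 0.2 s.
At the end, for the whole second after the job is handed in: the fingers press within 30 mm of the blue spot with over 2.5 N; the stand stays still, level within 0.013 rad and within 40 mm of where it began; the wedge lies flat under the short foot, carries over 1 N and is not touched by the fingers (angle between stand's own z axis and vertical below 0.013 rad and contact force between the fingers and stand above 2.5 N and contact force between wedge and stand above 1 N and contact force between the fingers and wedge below 0.1 N and height (world z) of wedge below 0.004 m and linear speed of stand below 0.02 m/s and x of short_foot in the frame of wedge between -0.055 and 0.06 m and horizontal distance between the grasp point and press_spot below 0.03 m and distance of stand from where it was at the start of the episode below 0.04 m); the arm keeps its last pose, push and grip.
It fails at once if the wedge is lifted off the bench (height (world z) of wedge above 0.02 m).
It fails at once if the stand is lifted or tipped up (height (world z) of stand above 0.02 m or angle between stand's own z axis and vertical above 0.2 rad).
It fails at once if the stand is shoved more than 60 mm out of its place (distance of stand from where it was at the start of the episode above 0.06 m).
It fails at once if the stand is pressed harder than 40 N (contact force between the fingers and stand above 40 N).
It fails at once if one of the other things is moved more than 30 mm (distance of any of glue, wax_tin, sand_block, hammer, screwdriver, square, offcut from where it was at the start of the episode above 0.03 m).
It also fails if it takes over 43 s, if anything falls off the work surface, if the arm or the gripper's body presses on something with over 40 N, if the wrist force passes 120 N, or if a joint passes its speed limit or range.

## Working session

There is one attempt and no reset: what is moved stays moved. The work goes in short steps, Python scripts to look and compute and a tool call to move; the robot and the scene stay as the last step left them, time stands still between calls to the robot, and variables do not carry over. Pictures are saved under pics/ and viewed, about 8 in all and at most 12, crops included, and the job is handed in when it is done.

Besides the shell and the picture viewer there is one more tool, called as name(argument=value, ...), one argument or row to a line, values as JSON. send_rows: Moves the arm, as the interface text tells. Its arguments: {"type":"object","properties":{"fingers":{"type":"array","items":{"type":"number"}},"translation":{"type":"array","items":{"type":"array","items":{"type":"number"}}},"roll":{"type":"array","items":{"type":"number"}},"squeeze":{"type":"number"}},"required":["fingers","translation","roll"]}

```bash
mkdir -p pics
cat > h.py <<'E'
import numpy as np, cv2
from scipy.spatial.transform import Rotation as R
from plant import *
def cam(name):
    c=calibration(name)
    if 'pose' in c: return c,np.array(c['pose'])
    o=get_obs();T=np.eye(4);T[:3,:3]=R.from_rotvec(o['tcp_rot']).as_matrix();T[:3,3]=o['ee_pos']
    return c,T@np.array(c['T_tool_cam'])
def w(c,P,r,col,d):
    return (P@np.array([(col-c['cx'])*d/c['fx'],(r-c['cy'])*d/c['fy'],d,1]))[:3]
def dep(D,r,c,k=2):
    a=D[int(r)-k:int(r)+k+1,int(c)-k:int(c)+k+1];a=a[a>0];return np.median(a) if a.size else 0
def onz(c,P,r,col,z):
    a=P[:3,3];b=w(c,P,r,col,1000.);t=(z-a[2])/(b[2]-a[2]);return a+t*(b-a)
E
python3 - <<'E'
from h import *
o=get_obs();print({k:np.round(v,3) for k,v in o.items()})
for n in ['scene','top']:
    c,P=cam(n);im,D=snapshot(n);cv2.imwrite(f'pics/{n}0.png',im[:,:,::-1]);np.savez(f'{n}0',im=im,D=D)
    for t in ['stand','short_foot','press_spot','wedge']:
        for m in mark_of(t,n)[:4]:
            r,k=m['centre'];d=dep(D,r,k);print(n,t,np.round([r,k]),round(m['confidence'],2),np.round(w(c,P,r,k,d)), np.round(onz(c,P,r,k,0)))
E
```

```text
{'time': np.float64(0.0), 'q': array([ 1.219,  0.053,  1.614, -0.   ,  1.476, -0.119]), 'dq': array([-0.001, -0.001,  0.   , -0.   , -0.002, -0.   ]), 'effort': array([-3.0000e-03, -3.9370e+01, -3.7017e+01, -0.0000e+00,  7.0000e-03,
        0.0000e+00]), 'ee_pos': array([143.98 , 607.54 , 230.045]), 'tcp_rot': array([-3.65e-01, -3.12e+00,  3.00e-03]), 'ft_force': array([ 0.105, -0.145, -0.83 ]), 'wrist_torque': array([ 0.008, -0.013, -0.031]), 'opening': np.float64(85.324)}
scene stand [229. 278.] 0.68 [582. -37.  79.] [531. -55.   0.]
scene short_foot [234. 330.] 0.37 [502. 105.   8.] [496. 104.   0.]
scene short_foot [233. 357.] 0.28 [472. 179.   9.] [466. 179.   0.]
scene press_spot [217. 319.] 0.9 [500.  64.  78.] [443.  54.   0.]
scene wedge [233. 354.] 0.96 [474. 172.  10.] [467. 172.   0.]
scene wedge [288. 404.] 0.89 [609. 342.  10.] [603. 344.   0.]
scene wedge [210. 365.] 0.47 [374. 186.   4.] [371. 186.   0.]
top stand [211. 278.] 0.63 [522. -40.  79.] [535. -41.   0.]
top short_foot [224. 229.] 0.59 [488.  87.  39.] [493.  90.   0.]
top press_spot [218. 237.] 0.64 [501.  65.  79.] [512.  70.   0.]
top wedge [230. 196.] 0.72 [474. 177.  11.] [475. 179.   0.]
top wedge [274. 190.] 0.69 [357. 186.   7.] [357. 187.   0.]
top wedge [181. 139.] 0.57 [603. 338.  10.] [605. 340.   0.]
```

View pics/top0.png

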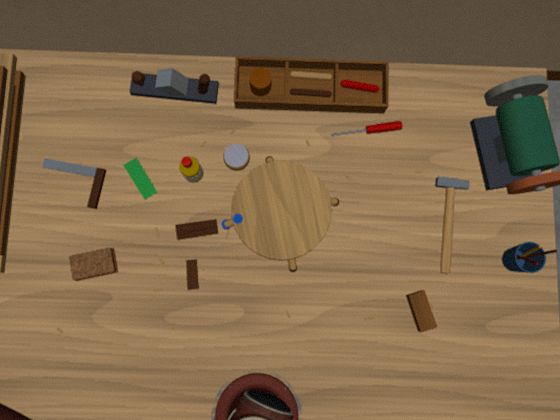

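View pics/scene0.png

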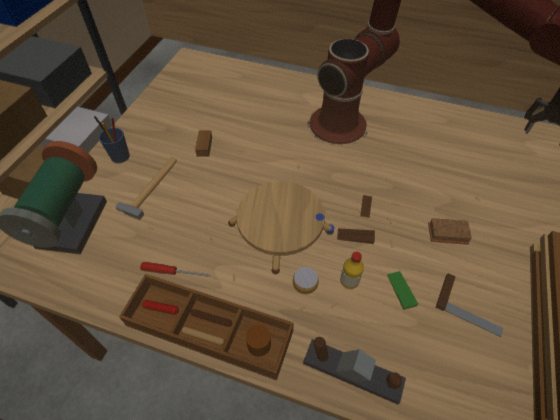

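Candidates for the wedge in the top picture are dark (230,196), small dark (274,192), green (179,140), the brown offcut (311,422) and a dark stick in the tray. I choose (230,196), because it is the larger dark one and points at the taped foot.

Run:
```python
from h import *
c=calibration('wrist');print(np.round(c['T_tool_cam'],2).tolist(),c['fx'],c['fy'],c['cx'],c['cy'])
o=get_obs();M=R.from_rotvec(o['tcp_rot']).as_matrix();print(np.round(M,3).tolist())
for tgt in [(480,170,300)]: print(M.T@(np.array(tgt)-o['ee_pos']))
z=np.load('top0.npz');im,D=z['im'],z['D'];c,P=cam('top')
hsv=cv2.cvtColor(im,cv2.COLOR_RGB2HSV);print(hsv[230,190],hsv[224,229],hsv[240,200])
roi=np.zeros(D.shape,np.uint8);roi[210:250,165:225]=1
m=((hsv[...,2]<80)&(roi>0)).astype(np.uint8)
b=cv2.boxPoints(cv2.minAreaRect(cv2.findNonZero(m)))
for x,y in b: print(x,y,np.round(onz(c,P,y,x,8)))
cv2.imwrite('pics/crop0.png',cv2.resize(im[190:300,160:270,::-1],None,fx=5,fy=5,interpolation=cv2.INTER_CUBIC))
```

```text
[[0.0, -0.96, -0.27, 69.87], [1.0, 0.0, -0.0, -0.1], [0.0, -0.27, 0.96, -142.9], [0.0, 0.0, 0.0, 1.0]] 350.26750532326076 350.26750532326076 280.916201183864 207.64459126759277
[[-0.973, 0.231, -0.0], [0.231, 0.973, -0.0], [0.0, -0.0, -1.0]]
[-427.82429496 -348.82550884  -68.74915261]
[ 13 159  56] [ 17 138 140] [ 17 108 156]
175.53998 224.77998 [487. 233.   8.]
215.43997 219.07997 [505. 127.   8.]
217.45996 233.21999 [467. 119.   8.]
177.55997 238.92 [449. 225.   8.]
```

View pics/crop0.png

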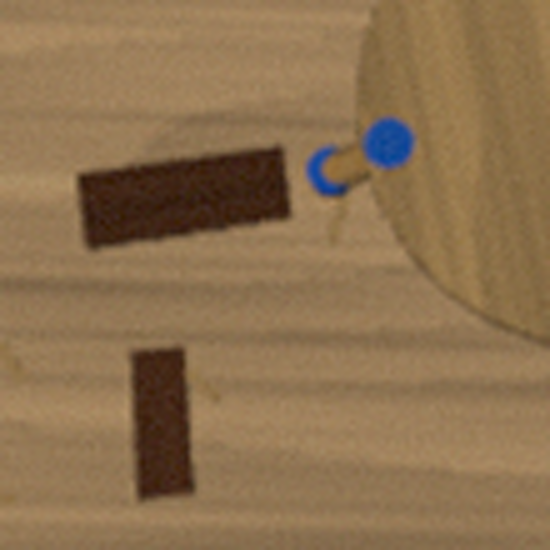

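The crop shows the large dark wedge at top (230,196) pointing right at the blue-taped foot (224,226). The small dark block below it is the look-alike. Next I go up for a wrist view and shut the fingers.

send_rows(
  fingers=[0,0,0,0,0,0,0,0,0,0,0,0],
  translation=[
    [-0.038,-0.031,-0.006],
    [-0.076,-0.062,-0.012],
    [-0.114,-0.093,-0.018],
    [-0.152,-0.124,-0.024],
    [-0.19,-0.155,-0.03],
    [-0.228,-0.186,-0.036],
    [-0.266,-0.217,-0.042],
    [-0.304,-0.248,-0.048],
    [-0.342,-0.279,-0.054],
    [-0.38,-0.31,-0.06],
    [-0.418,-0.341,-0.066],
    [-0.454,-0.372,-0.07],
  ],
  roll=[-2,-4,-6,-8,-10,-12,-14,-16,-18,-20,-22,-23],
)

```text
time: 1.7
ee_pos: [501.3, 139.5, 302.2]
tcp_rot: [-0.265, 3.129, 0.0]
ft_force: [0.7, 0.8, 1.3]
opening: -0.0
```

send_rows(
  fingers=[0,0,0],
  translation=[
    [0,0,0],
    [0,0,0],
    [0,0,0],
  ],
  roll=[0,0,0],
)

```text
time: 2.0
ee_pos: [499.6, 142.1, 301.1]
tcp_rot: [0.266, -3.13, -0.001]
ft_force: [0.2, 0.7, 0.0]
opening: -0.1
```

```bash
cat > look.py <<'E'
from h import *
import sys
n=sys.argv[1]
o=get_obs();M=R.from_rotvec(o['tcp_rot']).as_matrix()
print('t',round(o['time'],2),'tcp',o['ee_pos'].round(1),'F',o['ft_force'].round(2),'open',o['opening'].round(1));print(M.round(3).tolist())
c,P=cam('wrist');im,D=snapshot('wrist');cv2.imwrite(f'pics/{n}.png',im[:,:,::-1]);np.savez(n,im=im,D=D,P=P)
for t in ['short_foot','press_spot','wedge','stand']:
    for m in mark_of(t,'wrist')[:2]:
        r,k=m['centre'];print(t,np.round([r,k]),round(m['confidence'],2),np.round(w(c,P,r,k,dep(D,r,k)),1),np.round(onz(c,P,r,k,0)))
hsv=cv2.cvtColor(im,cv2.COLOR_RGB2HSV)
bl=((hsv[...,0]>100)&(hsv[...,0]<125)&(hsv[...,1]>150)).astype(np.uint8)
N,L,S,C=cv2.connectedComponentsWithStats(bl)
for i in range(1,N):
    if S[i,4]>60: x,y=C[i];print('blue',S[i].tolist(),np.round(w(c,P,y,x,dep(D,y,x)),1))
E
python3 look.py w1
```

```text
Traceback (most recent call last):
  File "look.py", line 5, in <module>
    print('t',round(o['time'],2),'tcp',o['ee_pos'].round(1),'F',o['ft_force'].round(2),'open',o['opening'].round(1));print(M.round(3).tolist())
                                                                                              ^^^^^^^^^^^^^^^^^^
AttributeError: 'float' object has no attribute 'round'
```

```bash
sed -i "s/o\['opening'\].round(1)/round(float(o['opening']),1)/" look.py; python3 look.py w1
```

```text
t 2.0 tcp [499.6 142.1 301.1] F [0.24 0.7  0.02] open -0.1
[[-0.986, -0.169, -0.001], [-0.169, 0.986, 0.0], [0.0, 0.0, -1.0]]
short_foot [148. 247.] 0.53 [482.3  99.   28.2] [486.  97.   0.]
press_spot [164. 210.] 0.88 [498.5  67.2  78.7] [513.  54.   0.]
wedge [ 53. 338.] 0.89 [359.3 184.7   7. ] [358. 186.   0.]
wedge [150. 313.] 0.77 [473.1 178.3   9.7] [474. 179.   0.]
stand [160. 132.] 0.58 [508.7 -14.   78.5] [525. -45.   0.]
blue [241, 144, 16, 21, 148] [487.4 103.4  28.4]
blue [197, 152, 23, 23, 422] [498.1  64.5  78.5]
```

View pics/w1.png

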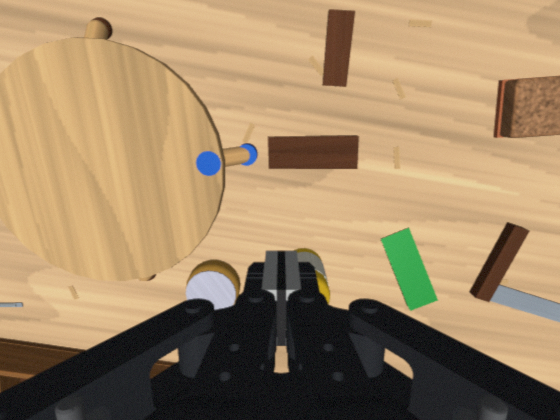

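The wrist view shows the wedge at rows 135–169 and columns 268–358, the taped foot at (153,249), and the spot at (163,208). The green and small dark pieces are separate.

```bash
cat > wedge.py <<'E'
from h import *
import sys
z=np.load(sys.argv[1]+'.npz');im,D,P=z['im'],z['D'],z['P'];c=calibration('wrist')
r0,r1,c0,c1=map(int,sys.argv[2:6])
hsv=cv2.cvtColor(im,cv2.COLOR_RGB2HSV);roi=np.zeros(D.shape,np.uint8);roi[r0:r1,c0:c1]=1
m=((hsv[...,2]<100)&(hsv[...,0]<25)&(roi>0)).astype(np.uint8)
pts=np.array([w(c,P,r,k,D[r,k]) for r,k in np.argwhere(m)]);pts=pts[(pts[:,2]>1)&(pts[:,2]<22)]
b=cv2.minAreaRect(pts[:,:2].astype(np.float32));print('n',len(pts),'rect',b,'\n',cv2.boxPoints(b).round(1).tolist())
d=np.array([.167,-.986]);s=pts[:,:2]@d
for q in np.linspace(s.min(),s.max(),6): print(round(q,1),np.median(pts[abs(s-q)<6,2]).round(1))
E
python3 wedge.py w1 125 180 260 370
python3 - <<'E'
from h import *
z=np.load('w1.npz');D,P=z['D'],z['P'];c=calibration('wrist')
p=np.array([w(c,P,r,k,D[r,k]) for r in range(25,285) for k in range(0,235) if D[r,k]>0]);p=p[abs(p[:,2]-78)<4]
(x,y),r=cv2.minEnclosingCircle(p[:,:2].astype(np.float32)); print(x,y,r)
A=np.c_[p[:,:2]-[x,y],np.ones(len(p))];print(np.linalg.lstsq(A,p[:,2],rcond=None)[0])
h=cv2.convexHull(p[:,:2].astype(np.float32))[:,0].astype(float)
s=np.linalg.lstsq(np.c_[2*h,np.ones(len(h))],(h**2).sum(1),rcond=None)[0];print('circ',s[:2],np.sqrt(s[2]+s[0]**2+s[1]**2))
E
```

```text
n 2725 rect ((475.3136901855469, 177.13699340820312), (38.29566192626953, 107.52900695800781), 10.742106437683105) 
 [[446.5, 226.39999389648438], [466.5, 120.69999694824219], [504.1000061035156, 127.9000015258789], [484.1000061035156, 233.5]]
-149.0 15.8
-127.5 13.6
-106.1 11.0
-84.7 8.6
-63.2 6.0
-41.8 3.8
525.5917358398438 -47.18826675415039 129.63015747070312
[ 1.13917239e-03 -1.65754163e-03  7.80784764e+01]
circ [525.12270509 -45.30678981] 127.81958419657472
```

send_rows(
  fingers=[0,0,0,0,0,0,0,0,0,0,0],
  translation=[
    [0.006,0.04,0],
    [0.012,0.08,0.01],
    [0.018,0.115,0.03],
    [0.02,0.129,0.07],
    [0.02,0.129,0.11],
    [0.02,0.129,0.15],
    [0.02,0.129,0.19],
    [0.02,0.129,0.22],
    [0.02,0.129,0.25],
    [0.02,0.129,0.265],
    [0.02,0.129,0.265],
  ],
  roll=[0,0,-1,-1,-1,-1,-1,-1,-1,-1,-1],
)

```text
time: 3.35
ee_pos: [456.6, 264.8, 33.9]
tcp_rot: [0.293, -3.123, 0.002]
ft_force: [-1.1, 0.2, -0.3]
opening: -0.1
```

send_rows(
  fingers=[0,0,0],
  translation=[
    [0,0,0],
    [0,0,0],
    [0,0,0],
  ],
  roll=[0,0,0],
)

```text
time: 3.65
ee_pos: [460.1, 265.8, 38.3]
tcp_rot: [-0.292, 3.125, 0.002]
ft_force: [-0.3, -0.1, 0.2]
opening: 0.3
```

```bash
cat > tgt.py <<'E'
from h import *
import sys
o=get_obs();M=R.from_rotvec(o['tcp_rot']).as_matrix()
t=np.array(list(map(float,sys.argv[1:4])))
print('tcp',o['ee_pos'].round(1),'F',o['ft_force'].round(2),'-y',(-M[:,1]).round(3),'x',M[:,0].round(3),'move',(M.T@(t-o['ee_pos'])).round(1),'t',o['time'])
E
python3 tgt.py 458.6 265.5 7
```

```text
tcp [460.1 265.8  38.3] F [-0.34 -0.08  0.17] -y [ 0.185 -0.983 -0.001] x [-0.983 -0.185 -0.003] move [ 1.7 -0.1 31.3] t 3.65
```

send_rows(
  fingers=[0,0,0,0,0,0,0,0,0,0,0,0],
  translation=[
    [0.001,0,0.015],
    [0.002,0,0.03],
    [0.002,0,0.03],
    [0.002,-0.007,0.031],
    [0.002,-0.013,0.031],
    [0.002,-0.019,0.031],
    [0.002,-0.025,0.031],
    [0.002,-0.031,0.031],
    [0.002,-0.037,0.031],
    [0.002,-0.043,0.031],
    [0.002,-0.048,0.031],
    [0.002,-0.05,0.031],
  ],
  roll=[0,0,0,0,0,0,0,0,0,0,0,0],
)

```text
time: 4.85
ee_pos: [466.4, 215.5, 5.6]
tcp_rot: [-0.291, 3.127, 0.001]
ft_force: [0.0, 1.7, 1.7]
opening: -0.2
```

```bash
python3 tgt.py 458.6 265.5 7; python3 look.py w2
```

```text
tcp [466.4 215.5   5.6] F [0.02 1.69 1.66] -y [ 0.184 -0.983 -0.   ] x [-0.983 -0.184 -0.001] move [-1.5 50.6 -1.3] t 4.85
t 4.85 tcp [466.4 215.5   5.6] F [0.02 1.69 1.66] open -0.2
[[-0.983, -0.184, 0.001], [-0.184, 0.983, 0.001], [-0.001, 0.0, -1.0]]
short_foot [272.  13.] 0.7 [481.2 107.2  18.4] [493.  94.   0.]
blue [0, 255, 33, 65, 1450] [484.2 110.   22.4]
```

View pics/w2.png

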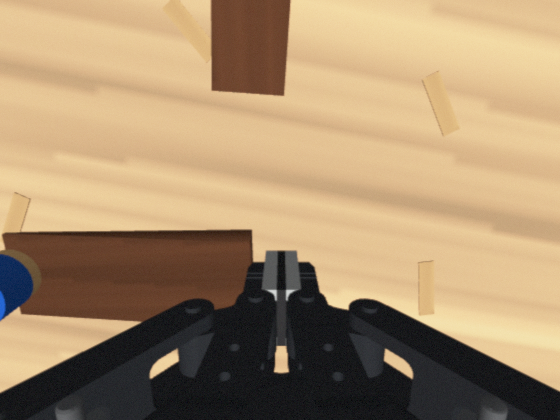

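The fingertips touch the thick end (column 252) centrally, and the thin end has reached under the taped foot. I keep pushing in small steps and watch the force.

send_rows(
  fingers=[0,0,0,0,0,0],
  translation=[
    [0,-0.002,-0.001],
    [0,-0.004,-0.001],
    [0,-0.006,-0.001],
    [0,-0.008,-0.001],
    [0,-0.01,-0.001],
    [0,-0.01,-0.001],
  ],
  roll=[0,0,0,0,0,0],
)

```text
time: 5.7
ee_pos: [467.9, 205.7, 6.3]
tcp_rot: [0.291, -3.128, 0.0]
ft_force: [-0.1, 0.8, -0.9]
opening: 0.2
```

send_rows(
  fingers=[0,0,0,0,0],
  translation=[
    [0,-0.002,0],
    [0,-0.004,0],
    [0,-0.006,0],
    [0,-0.008,0],
    [0,-0.008,0],
  ],
  roll=[0,0,0,0,0],
)

```text
time: 6.2
ee_pos: [469.2, 198.4, 6.3]
tcp_rot: [0.291, -3.128, -0.002]
ft_force: [-0.8, 4.8, -0.7]
opening: 0.2
```

```bash
python3 look.py w3
python3 - <<'E'
from h import *
F=[]
for i in range(6):
    im,D=snapshot('top');F.append(get_obs()['ft_force'])
print(np.round(F,1).tolist(),np.mean(F,0).round(2))
np.savez('top1',im=im,D=D)
c,P=cam('top');z0=np.load('top0.npz')
for a in (z0['im'],im):
    h=cv2.cvtColor(a,cv2.COLOR_RGB2HSV);b=((h[...,0]>100)&(h[...,0]<125)&(h[...,1]>150)).astype(np.uint8);b[:205]=0;b[240:]=0;b[:,:215]=0;b[:,250:]=0
    N,L,S,C=cv2.connectedComponentsWithStats(b)
    for i in range(1,N):print(S[i].tolist(),C[i].round(2),onz(c,P,C[i][1],C[i][0],78).round(1))
E
```

```text
t 6.2 tcp [469.2 198.4   6.3] F [-0.81  4.78 -0.69] open 0.2
[[-0.983, -0.185, -0.0], [-0.185, 0.983, 0.001], [0.0, 0.001, -1.0]]
short_foot [272.  50.] 0.72 [480.2 106.1  20.5] [493.  93.   0.]
wedge [275. 136.] 0.94 [480.8 136.6  10.7] [487. 133.   0.]
blue [0, 255, 72, 74, 3105] [482.3 106.9  29. ]
[[-1.7, 5.0, -0.5], [-1.3, 4.5, -0.7], [-0.4, 4.7, -0.6], [-0.8, 4.9, -0.2], [-1.8, 4.4, -0.5], [-0.6, 4.3, -1.0]] [-1.12  4.64 -0.59]
[233, 214, 9, 9, 62] [237.27 218.13] [500.   63.5  78. ]
[222, 220, 6, 9, 21] [223.95 224.48] [482.5  96.9  78. ]
[234, 214, 9, 9, 61] [237.57 218.  ] [500.3  62.8  78. ]
[221, 219, 8, 10, 30] [223.73 224.33] [482.9  97.5  78. ]
```

send_rows(
  fingers=[0,0,0,0,0,0,0,0,0,0,0,0],
  translation=[
    [0,0.015,0],
    [0,0.03,0],
    [0,0.03,-0.03],
    [0,0.03,-0.065],
    [0,0.03,-0.1],
    [0,0.01,-0.12],
    [-0.001,-0.03,-0.12],
    [-0.002,-0.07,-0.12],
    [-0.004,-0.11,-0.12],
    [-0.004,-0.137,-0.115],
    [-0.004,-0.137,-0.095],
    [-0.004,-0.137,-0.09],
  ],
  roll=[0,0,0,0,0,0,0,0,0,0,0,0],
)

```text
time: 7.95
ee_pos: [497.5, 64.0, 94.5]
tcp_rot: [0.29, -3.125, 0.0]
ft_force: [-0.8, 0.5, -0.6]
opening: -0.0
```

send_rows(
  fingers=[0,0,0],
  translation=[
    [0,0,0],
    [0,0,0],
    [0,0,0],
  ],
  roll=[0,0,0],
)

```text
time: 8.25
ee_pos: [499.2, 64.8, 97.2]
tcp_rot: [-0.294, 3.126, -0.0]
ft_force: [0.2, -0.3, -0.7]
opening: -0.1
```

```bash
python3 look.py w4; python3 tgt.py 498.5 64.3 79
python3 - <<'E'
from h import *
F=[]
for i in range(5):
    im,D=snapshot('top');F.append(get_obs()['ft_force'])
print(np.mean(F,0).round(2))
E
```

```text
t 8.25 tcp [499.2  64.8  97.2] F [ 0.18 -0.28 -0.67] open -0.1
[[-0.982, -0.186, 0.001], [-0.186, 0.982, -0.0], [-0.001, -0.0, -1.0]]
short_foot [205. 327.] 0.67 [482.2  91.1  29.9] [490.  97.   0.]
press_spot [252. 280.] 0.6 [487.8  62.6 103.6] [532.  71.   0.]
wedge [ 24. 513.] 0.94 [356.7 179.6   7.2] [354. 184.   0.]
wedge [207. 378.] 0.89 [482.6 129.1   9.1] [485. 132.   0.]
stand [216. 118.] 0.95 [494.7 -15.8  78.6] [526. -49.  -0.]
blue [319, 194, 37, 43, 666] [486.1 101.1  29.2]
blue [255, 228, 51, 35, 1106] [493.7  63.1  79.2]
tcp [498.9  64.3  96.8] F [-0.56  0.19  0.85] -y [ 0.185 -0.983  0.   ] x [-0.983 -0.185 -0.001] move [ 0.4  0.  17.8] t 8.5
[ 0.04 -0.3   0.11]
```

View pics/w4.png

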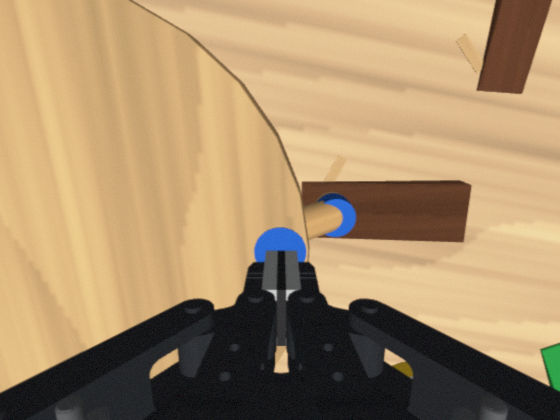

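The wedge (177–242 rows, columns 302–470) lies under the taped foot (215,335), and the fingers are over the blue spot. Now I press gently.

send_rows(
  fingers=[0,0,0,0,0,0],
  translation=[
    [0,0,0.006],
    [0,0,0.012],
    [0,0,0.015],
    [0,0,0.017],
    [0,0,0.018],
    [0,0,0.018],
  ],
  roll=[0,0,0,0,0,0],
)

```text
time: 9.35
ee_pos: [498.8, 64.1, 78.4]
tcp_rot: [-0.292, 3.128, -0.0]
ft_force: [-0.1, -0.9, -0.3]
opening: -0.1
```

send_rows(
  fingers=[0,0,0],
  translation=[
    [0,0,0.001],
    [0,0,0.001],
    [0,0,0.001],
  ],
  roll=[0,0,0],
)

```text
time: 9.65
ee_pos: [499.0, 64.2, 78.2]
tcp_rot: [-0.292, 3.127, -0.0]
ft_force: [-1.7, -0.4, 5.1]
opening: -0.2
```

send_rows(
  fingers=[0,0,0,0],
  translation=[
    [0,0,0.0005],
    [0,0,0.001],
    [0,0,0.001],
    [0,0,0.001],
  ],
  roll=[0,0,0,0],
)

```text
time: 10.05
ee_pos: [499.1, 64.2, 78.1]
tcp_rot: [-0.292, 3.128, -0.0]
ft_force: [-5.0, -0.3, 10.1]
opening: 0.0
```

```bash
cat > chk.py <<'E'
from h import *
import sys
F=[];Z=[];c=calibration('wrist')
for i in range(8):
    _,P=cam('wrist');im,D=snapshot('wrist');o=get_obs();F.append(o['ft_force']);Z.append(o['ee_pos'])
print('t',o['time'],np.round([f[2] for f in F],1),np.mean(F,0).round(2),'tcp',np.mean(Z,0).round(2))
def tilt(D,P):
    p=np.array([w(c,P,r,k,D[r,k]) for r in range(0,240,2) for k in range(0,240,2) if D[r,k]>0]);p=p[abs(p[:,2]-78)<8]
    p=p[np.hypot(p[:,0]-525.5,p[:,1]+46.5)<120]
    for _ in range(3):
        a=np.linalg.lstsq(np.c_[p[:,:2]-[525.5,-46.5],np.ones(len(p))],p[:,2],rcond=None)[0]
        e=p[:,2]-np.c_[p[:,:2]-[525.5,-46.5],np.ones(len(p))]@a;p=p[abs(e)<4]
    return a.round(4),'toward short leg drop',round(-(a[0]*-.24+a[1]*.971),4),len(p)
for n in ('w1','w4'):
    z=np.load(n+'.npz');print(n,tilt(z['D'],z['P']))
print('now',tilt(D,P));np.savez('w5',im=im,D=D,P=P);cv2.imwrite('pics/w5.png',im[:,:,::-1])
im,D=snapshot('top');np.savez('top2',im=im,D=D);c,P=cam('top');z0=np.load('top0.npz')
for a in (z0['im'],im):
    b=cv2.absdiff(a,z0['im']).max(2)
h=cv2.cvtColor(im,cv2.COLOR_RGB2HSV)
cv2.imwrite('pics/top2.png',im[:,:,::-1])
E
python3 chk.py; python3 wedge.py w5 60 300 290 560
```

```text
t 10.45 [ 9.9  9.5 10.7  9.7 10.8 11.2 11.3  9.9] [-5.36  0.11 10.37] tcp [499.06  64.18  78.11]
w1 (array([ 9.00000e-04, -1.20000e-03,  7.81045e+01]), 'toward short leg drop', np.float64(0.0014), 8868)
w4 (array([4.00000e-04, 2.20000e-03, 7.83728e+01]), 'toward short leg drop', np.float64(-0.002), 12425)
now (array([-4.00000e-04,  1.40000e-03,  7.82951e+01]), 'toward short leg drop', np.float64(-0.0015), 12359)
n 6090 rect ((459.1459045410156, 157.6595001220703), (91.2162094116211, 156.70199584960938), 44.82728576660156) 
 [[371.6000061035156, 181.10000610351562], [482.0, 69.9000015258789], [546.7000122070312, 134.1999969482422], [436.29998779296875, 245.39999389648438]]
-123.7 3.3
-98.0 15.3
-72.2 12.4
-46.5 9.4
-20.7 6.5
5.0 3.8
```

```bash
python3 -c "
from h import *
c,P=cam('scene');im,D=snapshot('scene');cv2.imwrite('pics/sc2.png',cv2.resize(im[170:300,240:400,::-1],None,fx=5,fy=4.6,interpolation=cv2.INTER_CUBIC))"
```

```text
(no output)
```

View pics/sc2.png

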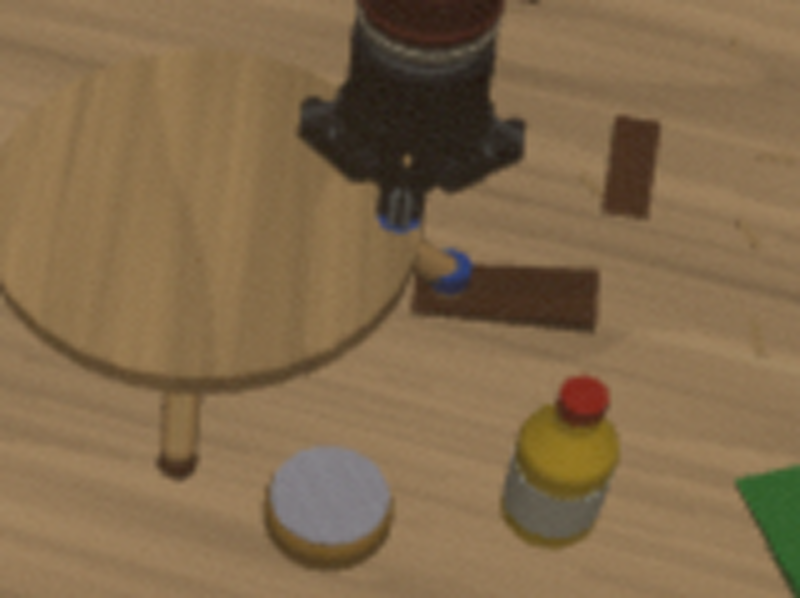

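The stand didn't rock between 5 N and 10 N (tip height 78.2 → 78.1 mm) and the tilt is about 0.002 rad. I'm easing the press back to a gentle level, which also relieves the sideways drag.

send_rows(
  fingers=[0,0,0,0,0],
  translation=[
    [0,0,-0.0005],
    [0,0,-0.0008],
    [0,0,-0.0008],
    [0,0,-0.0008],
    [0,0,-0.0008],
  ],
  roll=[0,0,0,0,0],
)

```text
time: 11.05
ee_pos: [499.0, 64.2, 78.2]
tcp_rot: [-0.292, 3.127, -0.0]
ft_force: [-3.7, 1.4, 5.9]
opening: 0.0
```

```bash
python3 chk.py; python3 wedge.py w5 170 260 295 500
python3 - <<'E'
from h import *
c,P=cam('wrist');im,D=snapshot('wrist')
for t in ('wedge','short_foot'):
    for m in mark_of(t,'wrist')[:2]:
        r,k=m['centre'];print(t,np.round([r,k]),round(m['confidence'],2),w(c,P,r,k,dep(D,r,k)).round(1))
a=np.load('top0.npz')['im'];b=np.load('top2.npz')['im']
d=(cv2.absdiff(a,b).max(2)>60).astype(np.uint8);N,L,S,C=cv2.connectedComponentsWithStats(d)
print([s.tolist() for s in S[1:] if s[4]>12])
E
```

```text
t 11.45 [6.6 6.1 6.7 5.5 6.1 6.5 6.4 6.4] [-3.05  0.03  6.29] tcp [499.01  64.17  78.17]
w1 (array([ 9.00000e-04, -1.20000e-03,  7.81045e+01]), 'toward short leg drop', np.float64(0.0014), 8868)
w4 (array([4.00000e-04, 2.20000e-03, 7.83728e+01]), 'toward short leg drop', np.float64(-0.002), 12425)
now (array([-5.00000e-04,  1.50000e-03,  7.83246e+01]), 'toward short leg drop', np.float64(-0.0016), 12374)
n 5994 rect ((484.7136535644531, 132.54151916503906), (40.12907791137695, 109.67720794677734), 11.310341835021973) 
 [[454.29998779296875, 182.39999389648438], [475.79998779296875, 74.80000305175781], [515.0999755859375, 82.69999694824219], [493.6000061035156, 190.3000030517578]]
-104.4 15.8
-82.4 13.6
-60.4 11.0
-38.5 8.5
-16.5 5.9
5.4 3.8
wedge [218. 386.] 0.98 [484.  129.    9.3]
wedge [ 18. 534.] 0.67 [357.7 179.3   7. ]
short_foot [214. 335.] 0.63 [481.8  92.4  29.2]
[[137, 178, 125, 242, 12996], [175, 223, 19, 17, 255], [258, 401, 16, 10, 58], [0, 403, 32, 17, 284], [238, 402, 16, 6, 27], [282, 402, 9, 9, 28], [228, 409, 8, 11, 18], [277, 411, 11, 4, 18]]
```

```bash
python3 -c "
from plant import *
print(job_done());o=get_obs();print(o['time'],o['ft_force'],o['ee_pos'])"
```

```text
the job is handed in; nothing more can be done
None
the job is handed in; nothing more can be done
```

I pushed the large dark wedge thin end first under the blue-taped foot with the shut fingertips, until the push force rose to about 4.6 N. Then I backed off, lifted over the stand and pressed on the blue spot. I handed the job in at about 11.5 s, with the fingertips still pressing; it reports no verdict.

- **Press:** steady at about 6.3 N down, with the fingertips within about 1 mm of the blue spot. Pressing at 5 N and then 10 N lowered the tip only about 0.1 mm, so the stand no longer rocks.
- **Stand:** measured tilt is about 0.002 rad, and the last position check, after pushing the wedge, showed it had moved less than 1 mm.
- **Wedge:** it lies flat, with the foot about 32 mm towards the thin end from its centre and close to its centre line. The fingers are well clear of it. I could not measure the load it carries directly, but the press should put about 3–4 N on it.
- **Other things:** comparing the top picture before and after showed changes only around the arm, stand and wedge.
- **Less clean:** about 3 N of sideways force from the arm remained at the end, down from 5 N in the harder press. The press stayed steady and nothing slid.

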